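# Aim the purge nozzle and open the gas valve

## Task

Set up the nitrogen purge for the open steel test cup: push the swinging boom round with a fingertip until its nozzle is centred over the cup, and only then push the lever of the shut-off valve beside the column round until the valve is fully open. Nothing is to be grasped; leave the cup and the capped vials standing where they are.

Things in the scene. Friction and masses are not known exactly. Their poses are not given: they have to be found in the camera images.
- purge_stand: fixed purge stand: flat aluminium foot plate (90 x 190 mm, 10 mm thick) with an upright steel column that carries the boom and, 100 mm to the column's right (stand's -y), a small steel quarter-turn valve on a riser, joined to the column by a thin pipe. Origin on the column's axis at worktop height; x points away from the robot at yaw 0, y to its left, z up
- boom_axis (a point): vertical axis about which the boom turns, at the boom's mid-height, 105 mm above the worktop. The hub round it is 32 mm across and its top is 120 mm above the worktop
- nozzle_tip (a point): lower tip of the nozzle, at the boom's end, 150 mm from boom_axis and 75 mm above the worktop. The boom is a straight level bar from the hub to the nozzle, 12 mm wide and 18 mm tall (96 to 114 mm above the worktop); its sides are free to push on anywhere between 20 and 135 mm from the axis. The nozzle's head at the end is 20 mm across
- boom_arm (a joint): turn of the boom, rad: 0 points along the stand's -x (to the robot), growing towards the stand's +y, i.e. clockwise from above; stops at -0.55 and 2.0. Stiff by friction: stays where it is left, needs about 1 N at 100 mm from the axis
- valve_lever (a joint): turn of the valve's lever, rad: 0 shut (lever across the pipe, pointing along the stand's -x), 1.57 fully open at its stop (lever in line with the pipe, pointing away from the column along the stand's -y); it turns counter-clockwise from above as it opens. Stays where it is left, needs about 2 N at 45 mm from its axis
- lever_axis (a point): vertical axis of the valve's lever, at the lever's mid-height, 97 mm above the worktop
- lever_tip (a point): free end of the lever, 64 mm from lever_axis. The lever's last 40 mm is a black grip 12 mm wide and 14 mm tall (90 to 104 mm above the worktop); the pipe and valve body below it reach up to 72 mm, the bonnet under the axis to 83 mm
- sample_cup: open steel test cup, 52 mm across, 37 mm tall, loose, empty; stands on the worktop on one of four places below the arc of the nozzle, which one varies; its centre lies within 6 mm of the nozzle's circle. Origin at the centre of its underside
- vial_0: capped glass sample vial with a black screw cap, 28 mm across, 60 mm tall, loose, stands on the worktop on the same arc as the cup; origin at the centre of its underside. A bystander
- vial_1: capped glass sample vial with a white screw cap, 28 mm across, 60 mm tall, loose, stands on the worktop on the same arc as the cup; origin at the centre of its underside. A bystander
- vial_3: capped glass sample vial with a black screw cap, 28 mm across, 60 mm tall, loose, stands on the worktop on the same arc as the cup; origin at the centre of its underside. A bystander
There are look-alikes about, which are no part of the job. Of the things shaped like the sample_cup, the steel one is meant.

How it is judged:
By the outcome, as a careful person would: the job done as asked, in the order asked, and still so for the second after the job is handed in, with the robot touching nothing.
It also fails if it takes over 64 s, if anything falls off the work surface, if the arm or the gripper's body presses on something with over 40 N, if the wrist force passes 120 N, or if a joint passes its speed limit or range.

## Robot

A 6-joint arm with a two-finger parallel gripper is mounted at the origin on a cart in front of the work surface, level with it; the furniture and walls round the work are solid. World frame = base frame: x ahead of the robot, y to its left, z up, the work surface at z = 0. Lengths are in m, angles in degrees, forces in N, time in s.
With the tool pointing down it reaches from about 0.35 to 0.875 m from the base axis. Payload 4.2 kg.
Tool frame: the origin (TCP) lies on the front face of the gripper's body, between the roots of the fingers; the fingertips stand finger_overhang ahead of it and the grasp point (between the pads) lies 51 mm ahead of it (finger_overhang is the distance from the TCP to the fingertips, in m); z points along the fingers, y is the line along which they close (so a half turn about z gives the same grasp; the last joint's range is limited). The gripper opens to 87 mm and grips with 3 to 60 N. Pads are 19 mm wide; open, the fingers measure 117 mm over their backs; the gripper's body (75 mm by 190 mm) begins 51 mm behind the grasp point.
Start: joints at [90.619, 22.042, 0.453, 0, -68.411, -14.817], TCP at [0.153, 0.606, 0.292] pointing down, gripper open.
Joint ranges: [-179.83, 179.83], [-69.29, 118.12], [-61.27, 80.66], [-181.25, 117.63], [-171.15, -9.14], [-177.46, 177.46]. Speed limits (degrees/s): [159.86, 159.86, 180, 180, 180, 180].

## Interface

Orientations are given as a 3x3 rotation matrix whose columns are the frame's x, y, z axes.
In Python, from station import sense, capture, camera_model, finish_job, finger_overhang gives the robot as it stands. The module is installed in compiled form; this text tells all that it offers.
- The arm moves only by the tool jog_arm, never from a script. Its argument "rows" is a list that holds one entry, the list of rows, each a list of 4 numbers: the shift along the tool's x, y, z in m, then the turn about the tool's z in rad. A call has 1 to 20 rows; each row shifts and turns the commanded pose from where the row before left it, along the tool's axes as they then stand; what a row does not reach is not made up. A row lasts 1/8 s, in which the tool goes at most 62.5 mm and 10.7 degrees, less where a joint would pass 70% of its speed; a pose out of reach is approached as far as the arm can. A call is refused whole if a number of a shift passes 0.0625 or a number of a turn 0.188, either way. A call with a gripper value outside its range is refused whole. "claw" is the opening, from 0 (shut) to 1 (fully open), set as the call begins (left out, the last holds). The fingers move at their own pace and stop on an object; the grip force is fixed at half the most. Time passes only in rows, so rows that do not move let the fingers close. It gives the time, the measured TCP pose, the force, the opening and the grip force at its end, in the units of the state.
- sense(): the state, without advancing time (a new reading comes with each control period).
- capture(name): name is "side" or "top"; returns the picture (480x640x3 uint8, red, green, blue); there is no depth.
- camera_model(name): a dict with "fovy" (degrees; the focal length in pixels is half the picture's height over the tangent of half this angle, whatever the lens; pixels are square), "cx", "cy" (the principal point, pixels), "eye" and "rotation" of the camera in the world. Camera axes: x right, y down, z forward; pixel columns grow to the right and rows downward; lengths in m; the calibration is good to about 2 mm. A picture is of the moment at which its call begins. camera_model takes no time and is no camera call.
- finish_job(): hands the job in; it is judged then, once.
The state is a dict: "time_s": time; "joints": joint angles; "joint_velocities": joint speeds; "effort": joint torques, N m; "tcp_pos": TCP position; "ee_rot": TCP orientation; "wrist_force": force on the tool from outside, world axes, zero at the start; "moment": the same for the moment, N m; "gripper_width": opening from 0.0 (shut) to 1.0 (fully open); "gripper_force": force on a finger pad.
Only numpy, scipy, OpenCV 4.12 (cv2) and the standard library are available. Lean on these libraries where they do the work, as an engineer would, in place of code of your own. Each camera call takes 0.05 s, during which the arm holds its last target. There are 200 camera calls.

## Working session

There is one attempt and no reset: what is moved stays moved. The work goes in short steps, Python scripts to look and compute and a tool call to move; the robot and the scene stay as the last step left them, time stands still between calls to the robot, and variables do not carry over. Pictures are saved under pics/ and viewed, at most 10 in all, crops included, and the job is handed in when it is done.

Besides the shell and the picture viewer there is one more tool, called after ">>>" as name(argument=value, ...) on one line, values as JSON. jog_arm: Moves the arm, as the interface text tells. Its arguments: {"type":"object","properties":{"rows":{"type":"array"},"claw":{"type":"number"}},"required":["rows"]}

```bash
mkdir -p pics; python3 - <<'E'
from station import *
import cv2
s=sense();print(s['time_s'],s['tcp_pos'],s['ee_rot'],finger_overhang,s['gripper_width'])
for n in('side','top'):
    print(n,camera_model(n)); cv2.imwrite(f'pics/{n}0.png',capture(n)[:,:,::-1])
E
```

```text
0.0 [0.15314123 0.60548254 0.29114683] [[ 9.69409546e-01 -2.45448420e-01 -4.53369077e-04]
 [-2.45448824e-01 -9.69407178e-01 -2.14437198e-03]
 [ 8.68334777e-05  2.19005358e-03 -9.99997598e-01]] 0.0697 0.9974055548443942
side {'fovy': 43.912304559009534, 'cx': 312.96018056522905, 'cy': 245.8674275359884, 'eye': array([0.25381776, 0.61129495, 0.59966898]), 'rotation': array([[-0.92929806, -0.20545145,  0.30691173],
       [-0.36932556,  0.52129142, -0.7693204 ],
       [-0.00193246, -0.82827831, -0.56031358]])}
top {'fovy': 44.35116088607592, 'cx': 315.16668786615895, 'cy': 243.02083075881137, 'eye': array([ 0.4485205 , -0.09717897,  0.95114372]), 'rotation': array([[ 0.00775661, -0.99495214,  0.10005035],
       [-0.99994659, -0.00703409,  0.00757228],
       [-0.00683029, -0.10010374, -0.99495356]])}
```

View pics/side0.png

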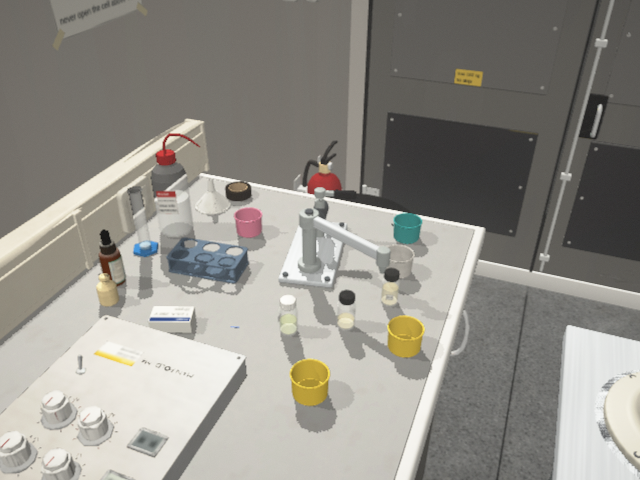

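View pics/top0.png

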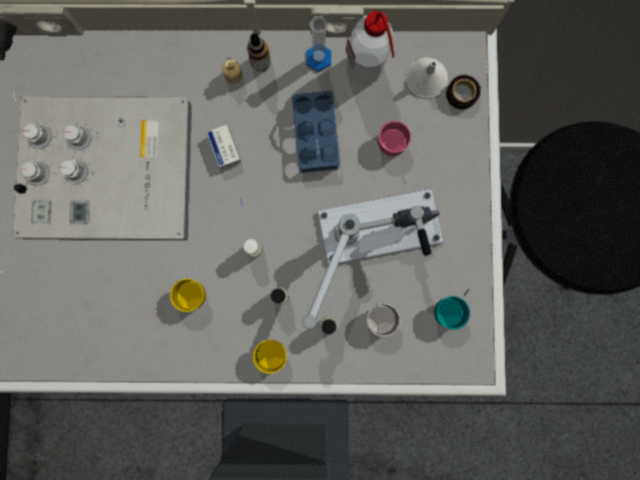

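Top view: the steel cup is at (383,320), the hub at (349,226), the nozzle at about (310,322) and the lever from (418,213) to (425,252). The look-alikes are yellow (187,295) and (270,356), teal (452,312) and pink (394,138). Only the cup at (383,320) is grey steel, and it's on the arc. I'll confirm that in a crop and measure.

```bash
cat > h.py <<'E'
import numpy as np,cv2
from station import *
def ray(n,u,v):
    c=camera_model(n);f=240/np.tan(np.radians(c['fovy']/2))
    return c['eye'],c['rotation']@np.array([(u-c['cx'])/f,(v-c['cy'])/f,1])
def onz(n,u,v,z):
    e,d=ray(n,u,v);return (e+d*(z-e[2])/d[2])
def px(n,p):
    c=camera_model(n);f=240/np.tan(np.radians(c['fovy']/2))
    q=c['rotation'].T@(np.array(p)-c['eye']);return np.round([c['cx']+f*q[0]/q[2],c['cy']+f*q[1]/q[2]],1)
E
python3 - <<'E'
from h import *
for k,u,v,z in [('hub',349,226,.12),('noz',310,322,.114),('cup',383,320,.037),('valve',418,213,.104),('levtip',426,252,.104),('c1',320,211,.01),('c2',432,192,.01),('c3',441,240,.01),('c4',332,263,.01),('v1',253,247,.06),('v0',278,296,.06),('v3',329,326,.06)]:
    print(k,onz('top',u,v,z).round(4))
im=cv2.imread('pics/top0.png')[180:360,260:480]
im2=cv2.imread('pics/side0.png')[170:320,250:450]
cv2.imwrite('pics/crop0.png',np.hstack([cv2.resize(im,(400,327),interpolation=3),cv2.resize(im2,(400,327),interpolation=3)]))
E
```

```text
hub [ 0.5568 -0.1388  0.12  ]
noz [ 0.4207 -0.0844  0.114 ]
cup [ 0.4221 -0.1955  0.037 ]
valve [ 0.5786 -0.2397  0.104 ]
levtip [ 0.5218 -0.2506  0.104 ]
c1 [ 0.5952 -0.0974  0.01  ]
c2 [ 0.6275 -0.2785  0.01  ]
c3 [ 0.5495 -0.2919  0.01  ]
c4 [ 0.5112 -0.1172  0.01  ]
v1 [0.5314 0.0041 0.06  ]
v0 [ 0.4574 -0.035   0.06  ]
v3 [ 0.4132 -0.1121  0.06  ]
```

View pics/crop0.png

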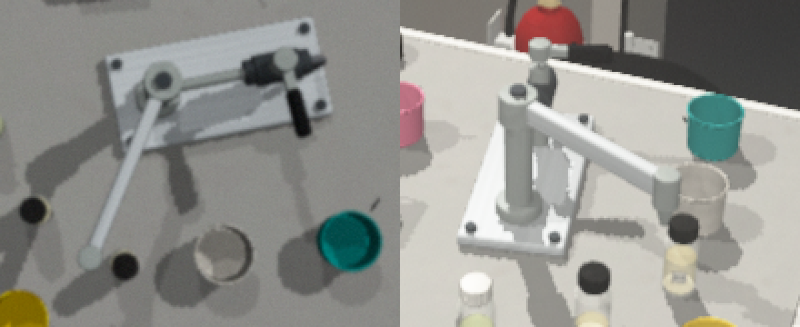

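The crop shows bare grey steel next to the teal cup, so the target is confirmed. Its place is about 23° to the -y side of world -x, and the boom is now about +22°. I'll close the fingers and travel to the boom's +y side, staying high.

>>> jog_arm(rows=[[[0.024,0.0282,0,0],[0.024,0.0282,0,0],[0.024,0.0282,0,0],[0.024,0.0282,0,0],[0.024,0.0282,0,0],[0.024,0.0282,0,0],[0.024,0.0282,0,0],[0.024,0.0282,0,0],[0.024,0.0282,0,0],[0.024,0.0282,0,0],[0.024,0.0282,0,0],[0.024,0.0282,0,0],[0.024,0.0282,0,0],[0.024,0.0282,0,0],[0.024,0.0282,0,0],[0.024,0.0282,0,0],[0.024,0.0282,0,0],[0.024,0.0282,0,0],[0.024,0.0282,0,0],[0.024,0.0282,0,0.133]]], claw=0)

```text
time_s: 2.6
tcp_pos: [0.4805, -0.0598, 0.2919]
ee_rot: [[0.927, -0.375, -0.001], [-0.375, -0.927, 0.0], [-0.001, 0.0, -1.0]]
wrist_force: [0.4, -0.1, -0.2]
gripper_width: 0.005
gripper_force: 0.0
```

>>> jog_arm(rows=[[[0,0,0.03,0],[0,0,0.03,0],[0,0,0.03,0],[0,0,0.02,0],[0,0,0.015,0],[0,0,0.009,0],[0,0,0,0]]])

```text
time_s: 3.48
tcp_pos: [0.48, -0.0586, 0.1577]
ee_rot: [[0.928, -0.372, -0.001], [-0.372, -0.928, -0.0], [-0.001, 0.001, -1.0]]
wrist_force: [-0.4, 0.6, 0.3]
gripper_width: 0.005
gripper_force: 0.0
```

```bash
python3 - <<'E'
from h import *
s=sense();print(s['tcp_pos'],s['wrist_force'])
a=capture('top')[150:400,230:470,::-1];b=capture('side')[150:400,220:460,::-1]
cv2.imwrite('pics/c1.png',cv2.resize(np.hstack([a,b]),(800,417),interpolation=3))
E
```

```text
[ 0.47996569 -0.0586497   0.15774026] [-0.39767317  0.57025027  0.2852702 ]
```

View pics/c1.png

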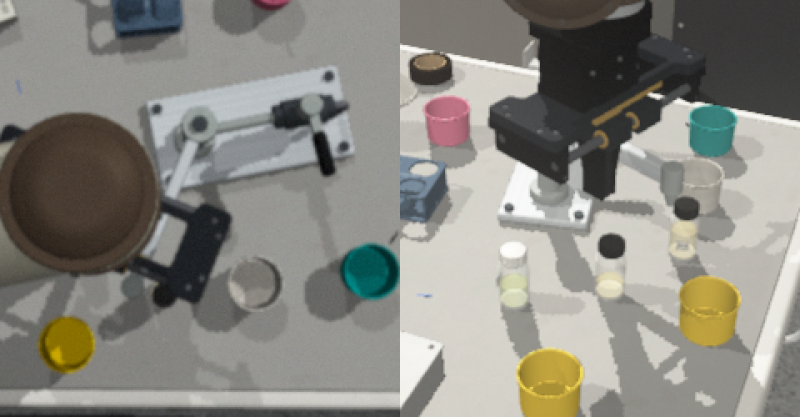

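The fingertip is on the boom's +y side and clear of the vials. Next I advance to contact and sweep round the arc, turning the tool with the boom.

>>> jog_arm(rows=[[[0,0.006,0,0],[0,0.006,0,0],[0,0.006,0,0],[0,0.006,0,0],[-0.00067,0.0035,0,-0.0349],[-0.00067,0.0035,0,-0.0349],[-0.00067,0.0035,0,-0.0349],[-0.00067,0.0035,0,-0.0349],[-0.00067,0.0035,0,-0.0349],[-0.00067,0.0035,0,-0.0349],[-0.00067,0.0035,0,-0.0349],[-0.00067,0.0035,0,-0.0349],[-0.00067,0.0035,0,-0.0349],[-0.00067,0.0035,0,-0.0349],[-0.00067,0.0035,0,-0.0349],[-0.00067,0.0035,0,-0.0349],[-0.00067,0.0035,0,-0.0349],[-0.00067,0.0035,0,-0.0349],[-0.00067,0.0035,0,-0.0349],[0,0,0,0]]])

```text
time_s: 6.08
tcp_pos: [0.4544, -0.1313, 0.1583]
ee_rot: [[0.99, 0.141, 0.0], [0.141, -0.99, -0.0], [0.0, 0.0, -1.0]]
wrist_force: [-0.4, -0.9, 0.3]
gripper_width: 0.002
gripper_force: 0.0
```

```bash
cat > look.py <<'E'
from h import *
import sys
s=sense();R=s['ee_rot'];p=s['tcp_pos']-np.array([.5568,-.1388,0])
print(s['time_s'],s['tcp_pos'],'tool y deg',np.degrees(np.arctan2(R[1,1],R[0,1])),'hub->tcp in tool',(R.T@p).round(4)[:2],s['wrist_force'])
a=capture('top')[:,:,::-1];b=capture('side')[:,:,::-1]
t=sys.argv[1];cv2.imwrite(f'pics/T{t}.png',a);cv2.imwrite(f'pics/S{t}.png',b)
cv2.imwrite(f'pics/{t}.png',cv2.resize(np.hstack([a[180:360,290:480],b[150:330,260:450]]),(800,379),interpolation=3))
E
python3 look.py c2
```

```text
6.075 [ 0.45435012 -0.13127479  0.15827044] tool y deg -81.87483850235276 hub->tcp in tool [-0.1003 -0.0219] [-0.43221636 -0.86819922  0.25162438]
```

View pics/c2.png

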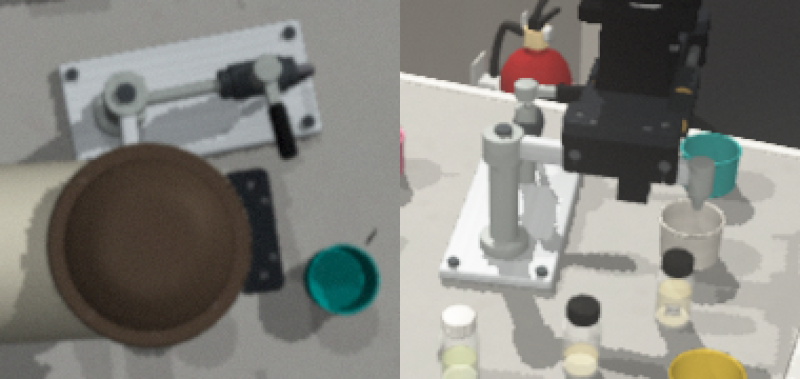

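The boom is following, with its nozzle tip at about (401,248) in the side view. I'll work out its angle.

```bash
python3 - <<'E'
from h import *
p=onz('side',401.5,248,.075);d=p-[.5568,-.1388,.075];print(p,np.hypot(*d[:2]),np.degrees(np.arctan2(d[1],-d[0])))
for th in(-8,-12,-22.9):
    t=np.radians(th);print(th,px('side',[.5568-.15*np.cos(t),-.1388+.15*np.sin(t),.075]))
print(onz('side',400,262,.0)) 
print('cup rim pred',px('side',[.4222,-.1957,.037]),'bottom',px('side',[.4222,-.1957,0]))
E
```

```text
[ 0.41019159 -0.15432249  0.075     ] 0.14742785825700008 -6.04380205695615
-8 [403.6 246.5]
-12 [404.1 242.8]
-22.9 [403.2 233.1]
[ 0.42401444 -0.22097349  0.        ]
cup rim pred [398.9 252.4] bottom [397.2 270.3]
```

The boom is at about -7° to -8°, so 15° remains. I'll push 13°, then back off to look.

>>> jog_arm(rows=[[[-0.00067,0.0035,0,-0.0349],[-0.00067,0.0035,0,-0.0349],[-0.00067,0.0035,0,-0.0349],[-0.00067,0.0035,0,-0.0349],[-0.00067,0.0035,0,-0.0349],[-0.00067,0.0035,0,-0.0349],[-0.0003,0.0018,0,-0.0175],[0,0,0,0],[0,-0.02,0,0],[0,-0.05,0,0],[0,-0.05,0,0],[0,-0.05,0,0],[0,-0.03,0,0],[0,0,0,0]]])

```text
time_s: 7.92
tcp_pos: [0.3832, 0.0338, 0.1586]
ee_rot: [[0.931, 0.365, 0.001], [0.365, -0.931, 0.001], [0.001, -0.0, -1.0]]
wrist_force: [0.5, -0.0, -0.3]
gripper_width: 0.003
gripper_force: 0.0
```

```bash
python3 look.py c3
```

```text
7.925 [0.38322812 0.03384569 0.15863957] tool y deg -68.6025807427736 hub->tcp in tool [-0.0984 -0.2241] [ 0.54766024 -0.00857173 -0.27037046]
```

View pics/c3.png

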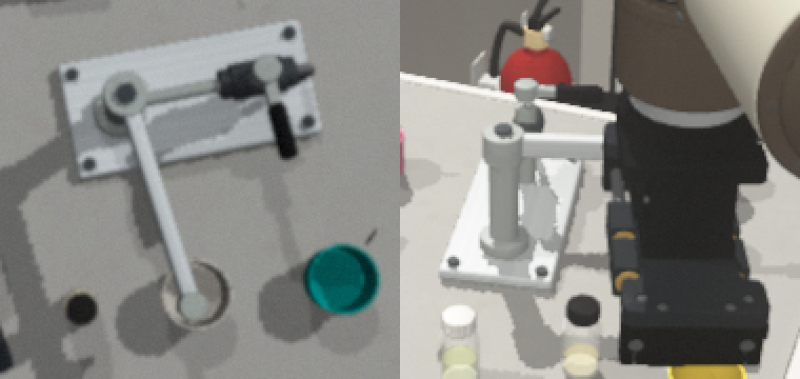

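```bash
python3 - <<'E'
from h import *
H=np.array([.5568,-.1388])
def ang(p): d=p[:2]-H;return np.degrees(np.arctan2(d[1],-d[0])).round(2),np.hypot(*d).round(4)
f=lambda x,y:(290+x*.475-.25,180+y*.475-.25)
h=onz('top',*f(125,93),.12);H=h[:2];print('hub',h)
for z in(.114,.12):print('noz',ang(onz('top',*f(194,304),z)))
# boom mid-line at several rows, brightness-weighted inside the bar
g=cv2.cvtColor(cv2.imread('pics/Tc3.png'),cv2.COLOR_BGR2GRAY).astype(int)
pts=[]
for r in range(246,298,4):
    c=349.1+(382.1-349.1)*(r-224)/(324.4-224);xs=np.arange(int(c)-12,int(c)+13);row=g[r,xs]
    m=xs[row>175]; pts.append((m.mean() if len(m) else np.nan,r)); print(r,round(c,1),m, ang(onz('top',pts[-1][0],r,.114)))
for u,v in((383,320),(383.6,320.1)):print('cup',ang(onz('top',u,v,.037)),onz('top',u,v,.037))
# cup rim from first picture
c0=cv2.imread('pics/top0.png');hsv=cv2.cvtColor(c0,cv2.COLOR_BGR2HSV)[298:342,360:406]
im=cv2.resize(c0[296:344,358:408],None,fx=10,fy=10,interpolation=cv2.INTER_CUBIC)
t=cv2.resize(cv2.imread('pics/Tc3.png')[296:344,358:408],None,fx=8,fy=8,interpolation=cv2.INTER_CUBIC)
cv2.imwrite('pics/cup.png',np.hstack([cv2.resize(im,(400,384)),t]))
E
```

```text
hub [ 0.55974561 -0.13895678  0.12      ]
noz (np.float64(-18.31), np.float64(0.1487))
noz (np.float64(-18.1), np.float64(0.1483))
246 356.3 [355 356 357 358 359] (np.float64(-20.58), np.float64(0.033))
250 357.6 [356 357 358 359 360 361] (np.float64(-20.58), np.float64(0.0391))
254 359.0 [346 357 358 359 360 361 362] (np.float64(-16.35), np.float64(0.0441))
258 360.3 [359 360 361 362 363] (np.float64(-19.82), np.float64(0.0511))
262 361.6 [360 361 362 363 364] (np.float64(-19.22), np.float64(0.0569))
266 362.9 [361 362 363 364 365 366] (np.float64(-19.35), np.float64(0.063))
270 364.2 [362 363 364 365 366 367] (np.float64(-18.9), np.float64(0.0688))
274 365.5 [364 365 366 367 368 369] (np.float64(-19.54), np.float64(0.0751))
278 366.8 [365 366 367 368 369 370] (np.float64(-19.14), np.float64(0.0809))
282 368.2 [367 368 369 370 371] (np.float64(-19.24), np.float64(0.0869))
286 369.5 [368 369 370 371 372] (np.float64(-18.91), np.float64(0.0927))
290 370.8 [369 370 371 372 373] (np.float64(-18.62), np.float64(0.0985))
294 372.1 [370 371 372 373 374 375] (np.float64(-18.74), np.float64(0.1045))
cup (np.float64(-22.35), np.float64(0.1488)) [ 0.42212365 -0.19553503  0.037     ]
cup (np.float64(-22.65), np.float64(0.1493)) [ 0.42197833 -0.19645706  0.037     ]
```

View pics/cup.png

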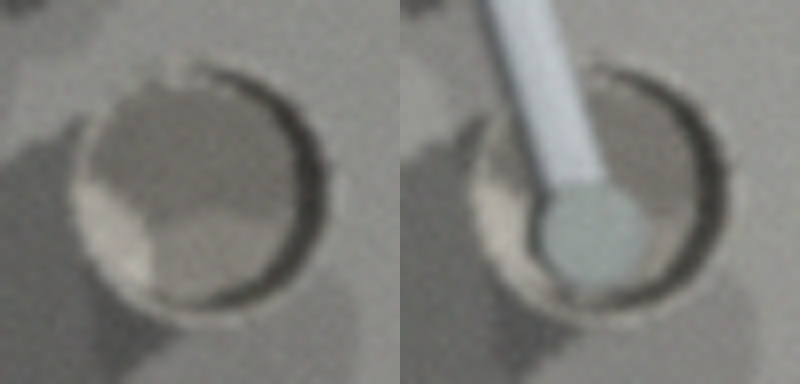

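Cup rim centre is at about (382.6,319.9) and the nozzle head at about (381.8,325.1). That puts the cup at roughly -22.2° and the nozzle at -18.3°, so another 3.9° is needed. I'm returning to just short of contact.

>>> jog_arm(rows=[[[0,0.05,0,0],[0,0.05,0,0],[0,0.05,0,0],[0,0.03,0,0],[0,0.015,0,0],[0,0,0,0],[0,0,0,0]]])

```text
time_s: 8.9
tcp_pos: [0.4534, -0.149, 0.1582]
ee_rot: [[0.932, 0.361, -0.001], [0.361, -0.932, 0.0], [-0.0, -0.0, -1.0]]
wrist_force: [0.7, -0.8, 0.3]
gripper_width: 0.003
gripper_force: 0.0
```

```bash
python3 look.py c4; python3 - <<'E'
from h import *
H=np.array([.5598,-.1390])
def ang(p): d=p[:2]-H;return np.degrees(np.arctan2(d[1],-d[0])).round(2),np.hypot(*d).round(4)
print(ang(onz('top',382.6,319.9,.037)),ang(onz('top',381.8,325.1,.117)))
E
```

```text
8.9 [ 0.45336082 -0.14901706  0.15815907] tool y deg -68.81135832218767 hub->tcp in tool [-0.1002 -0.0279] [ 0.73442668 -0.76777946  0.27295183]
(np.float64(-22.13), np.float64(0.1485)) (np.float64(-17.97), np.float64(0.1498))
```

>>> jog_arm(rows=[[[0,0.003,0,0],[0,0.003,0,0],[-0.0004,0.00175,0,-0.0175],[-0.0004,0.00175,0,-0.0175],[-0.0004,0.00175,0,-0.0175],[-0.0004,0.00175,0,-0.0175],[0,0,0,0],[0,0,0,0],[0,-0.02,0,0],[0,-0.05,0,0],[0,-0.05,0,0],[0,-0.05,0,0],[0,-0.03,0,0],[0,0,0,0]]])

```text
time_s: 10.75
tcp_pos: [0.3715, 0.02, 0.1585]
ee_rot: [[0.903, 0.429, 0.0], [0.429, -0.903, 0.0], [0.0, 0.0, -1.0]]
wrist_force: [0.3, 0.4, 0.7]
gripper_width: 0.004
gripper_force: 0.0
```

```bash
python3 look.py c5; python3 - <<'E'
from h import *
t=[cv2.resize(cv2.imread(f'pics/{n}')[296:344,358:408],None,fx=8,fy=8,interpolation=cv2.INTER_CUBIC) for n in('Tc3.png','Tc5.png')]
cv2.imwrite('pics/cup5.png',np.hstack(t))
E
```

```text
10.75 [0.37151833 0.02000928 0.15850057] tool y deg -64.5855073611611 hub->tcp in tool [-0.0991 -0.223 ] [0.25666107 0.43050198 0.69967252]
```

View pics/cup5.png

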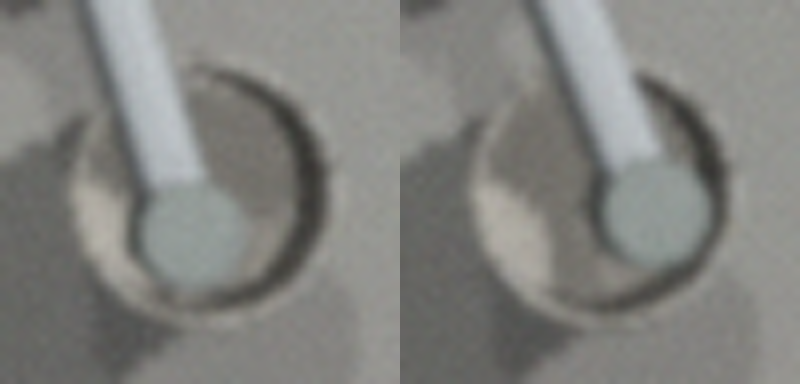

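```bash
python3 - <<'E'
from h import *
H=np.array([.5598,-.1390])
def ang(p): d=p[:2]-H;return np.degrees(np.arctan2(d[1],-d[0])).round(2),np.hypot(*d).round(4)
c=onz('top',382.6,319.9,.037)
for z in(.11,.114,.12):
  p=onz('top',389.6,322.2,z);print(z,'want px',px('top',[c[0],c[1],z]),p,ang(p),'err mm',(p-c)[:2]*1e3)
im=cv2.imread('pics/Sc5.png');cv2.imwrite('pics/s5.png',cv2.resize(im[150:330,300:480],(600,600),interpolation=3))
E
```

```text
0.11 want px [388.1 321.4] [ 0.42121676 -0.1970033   0.11      ] (np.float64(-22.71), np.float64(0.1502)) err mm [-1.05467246 -2.08278531]
0.114 want px [388.5 321.5] [ 0.4213466  -0.19652859  0.114     ] (np.float64(-22.56), np.float64(0.1499)) err mm [-0.92483142 -1.60807772]
0.12 want px [389.  321.7] [ 0.42154136 -0.19581653  0.12      ] (np.float64(-22.34), np.float64(0.1495)) err mm [-0.73006987 -0.89601633]
```

View pics/s5.png

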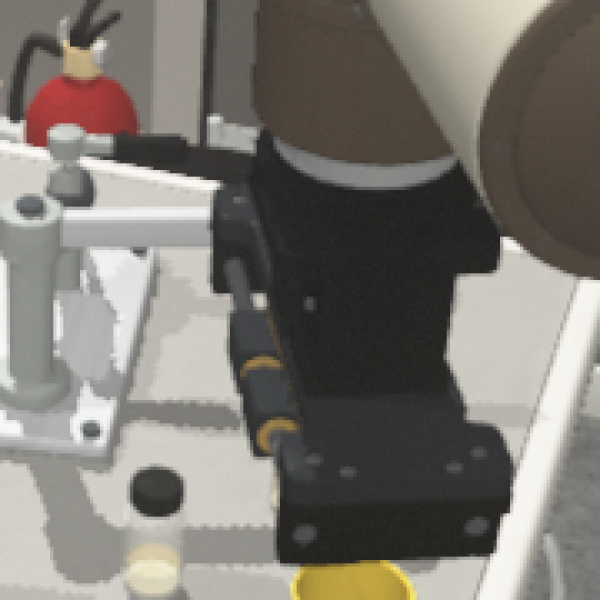

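The nozzle is within 1–2 mm of the cup axis, which is about the calibration error, so the boom is done. Next is the lever: up, over the boom, and down between the boom and the lever.

>>> jog_arm(rows=[[[0,0,-0.04,0],[0,0,-0.04,0],[0,0,0,0],[0.005,0.0354,0,0],[0.005,0.0354,0,0],[0.005,0.0354,0,0],[0.005,0.0354,0,0],[0.005,0.0354,0,0],[0.005,0.0354,0,0],[0.005,0.0354,0,0],[0.005,0.0354,0,0],[0,0,0,0.1215],[0,0,0,0.1215],[0,0,0,0]]])

```text
time_s: 12.6
tcp_pos: [0.5282, -0.2214, 0.2367]
ee_rot: [[0.981, 0.195, -0.003], [0.195, -0.981, 0.001], [-0.002, -0.001, -1.0]]
wrist_force: [-0.2, 0.1, -0.0]
gripper_width: 0.004
gripper_force: 0.0
```

```bash
python3 -c "
from station import *
s=sense();print(s['joints'],s['tcp_pos'],s['ee_rot'][:,1])"
```

```text
[-6.55049298e+00  1.96775234e+01 -1.16104690e+01 -1.47949634e-02
 -5.88659856e+01  1.07787419e+02] [ 0.52820093 -0.22144987  0.23665734] [ 0.1947339  -0.98085557 -0.00103109]
```

Joint 6 can't turn the full 90°, so I'll keep the tool's orientation fixed and follow an arc round the lever axis. Descending first.

>>> jog_arm(rows=[[[0,-0.003,0.02,0],[0,0,0.02,0],[0,0,0.02,0],[0,0,0.012,0],[0,0,0.006,0],[0,0,0,0],[0,0,0,0]]])

```text
time_s: 13.48
tcp_pos: [0.5287, -0.2175, 0.1609]
ee_rot: [[0.981, 0.196, 0.001], [0.196, -0.981, -0.0], [0.001, 0.001, -1.0]]
wrist_force: [0.1, -0.6, 0.0]
gripper_width: -0.0
gripper_force: 0.0
```

>>> jog_arm(rows=[[[0,0.0065,0.002,0],[0,0.0065,0,0],[-0.0012,0.004,0,0],[-0.0012,0.0041,0,0],[-0.0005,0.0042,0,0],[-0.0005,0.0042,0,0],[0.0002,0.0042,0,0],[0.0002,0.0042,0,0],[0.001,0.0041,0,0],[0.001,0.0041,0,0],[0.0016,0.0039,0,0],[0.0017,0.0039,0,0],[0.0023,0.0036,0,0],[0.0023,0.0035,0,0],[0.0029,0.0031,0,0],[0.0029,0.003,0,0],[0.0034,0.0026,0,0],[0.0034,0.0025,0,0],[0,0,0,0],[0,0,0,0]]])

```text
time_s: 15.98
tcp_pos: [0.562, -0.2847, 0.1585]
ee_rot: [[0.981, 0.195, 0.002], [0.195, -0.981, -0.001], [0.001, 0.001, -1.0]]
wrist_force: [-0.2, 0.5, -0.1]
gripper_width: 0.005
gripper_force: 0.1
```

>>> jog_arm(rows=[[[0.0037,0.002,0,0],[0.0038,0.0018,0,0],[0.002,0,0,0],[0.0015,0,0,0],[0,0,0,0]]])

```text
time_s: 16.6
tcp_pos: [0.5727, -0.2864, 0.1582]
ee_rot: [[0.981, 0.195, -0.001], [0.195, -0.981, -0.0], [-0.001, 0.0, -1.0]]
wrist_force: [-2.0, -2.6, 0.8]
gripper_width: 0.007
gripper_force: 1.5
```

>>> jog_arm(rows=[[[0.0015,0,0,0],[0.0015,0,0,0],[0,0,0,0]]])

```text
time_s: 16.98
tcp_pos: [0.5733, -0.2863, 0.1582]
ee_rot: [[0.981, 0.195, -0.007], [0.195, -0.981, -0.0], [-0.007, -0.001, -1.0]]
wrist_force: [-8.1, -4.7, 2.6]
gripper_width: 0.007
gripper_force: 4.4
```

The force rises with no further travel, so the lever is on its stop. One more small press, then back off, up and away, and look.

>>> jog_arm(rows=[[[0.0015,0,0,0],[0,0,0,0],[-0.01,0,0,0],[-0.02,0,0,0],[-0.02,0,0,0],[0,0,-0.04,0],[0,0,-0.04,0],[-0.06,0,0,0],[-0.06,0,0,0],[-0.04,0,0,0],[0,0,0,0]]])

```text
time_s: 18.35
tcp_pos: [0.37, -0.3262, 0.2391]
ee_rot: [[0.981, 0.193, 0.003], [0.193, -0.981, -0.001], [0.003, 0.001, -1.0]]
wrist_force: [1.2, 0.1, 0.4]
gripper_width: 0.002
gripper_force: 0.0
```

```bash
python3 - <<'E'
from h import *
s=sense();print(s['time_s'],s['tcp_pos'],s['wrist_force'])
a=capture('top')[:,:,::-1];b=capture('side')[:,:,::-1]
cv2.imwrite('pics/T6.png',a);cv2.imwrite('pics/S6.png',b)
x=cv2.resize(a[180:345,330:480],(400,440),interpolation=3);y=cv2.resize(b[155:320,280:430],(400,440),interpolation=3)
cv2.imwrite('pics/fin.png',np.hstack([x,y]))
E
```

```text
18.35 [ 0.36996536 -0.32619734  0.23908363] [1.16472746 0.11961183 0.37717107]
```

View pics/fin.png

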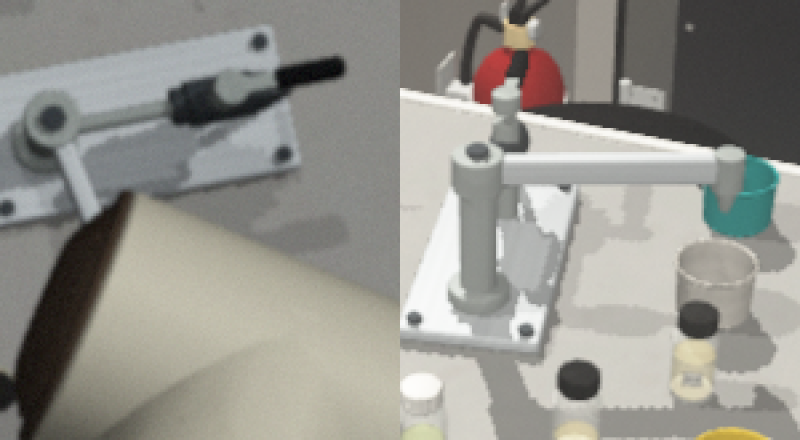

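The lever is in line with the pipe, pointing away from the column, so the valve is open. The side view now shows the nozzle tip clearly at about (402,233.5), so I can cross-check its centring.

```bash
python3 - <<'E'
from h import *
f=lambda x,y:(280+(x-400+.5)*.375-.5,155+(y+.5)*.375-.5)
t=onz('side',*f(727,208),.075);c=onz('side',*f(716.5,267),.037)
print(t,c,(t-c)*1e3)
E
```

```text
[ 0.42022009 -0.19785835  0.075     ] [ 0.42122771 -0.18844655  0.037     ] [-1.00761588 -9.41180426 38.        ]
```

```bash
python3 - <<'E'
from h import *
g=cv2.cvtColor(cv2.imread('pics/S6.png'),cv2.COLOR_BGR2GRAY).astype(int)
g0=cv2.cvtColor(cv2.imread('pics/side0.png'),cv2.COLOR_BGR2GRAY).astype(int)
print('rows 238-282 mean cols 396-399', list(zip(range(238,282),g[238:282,396:400].mean(1).astype(int))))
print('cols 378-418 row 256',list(zip(range(378,418),g[255:258,378:418].mean(0).astype(int))))
for c in((.4222,-.1955),(.4222,-.1885)):
  a=np.linspace(0,6.283,90)
  for z in(.037,0):
    q=np.array([px('side',[c[0]+.026*np.cos(k),c[1]+.026*np.sin(k),z]) for k in a]);print(c,z,q.min(0),q.max(0))
E
```

```text
rows 238-282 mean cols 396-399 [(238, np.int64(106)), (239, np.int64(106)), (240, np.int64(116)), (241, np.int64(130)), (242, np.int64(146)), (243, np.int64(153)), (244, np.int64(177)), (245, np.int64(181)), (246, np.int64(169)), (247, np.int64(165)), (248, np.int64(165)), (249, np.int64(163)), (250, np.int64(160)), (251, np.int64(161)), (252, np.int64(162)), (253, np.int64(165)), (254, np.int64(167)), (255, np.int64(167)), (256, np.int64(164)), (257, np.int64(164)), (258, np.int64(165)), (259, np.int64(167)), (260, np.int64(166)), (261, np.int64(176)), (262, np.int64(152)), (263, np.int64(152)), (264, np.int64(162)), (265, np.int64(162)), (266, np.int64(161)), (267, np.int64(161)), (268, np.int64(157)), (269, np.int64(138)), (270, np.int64(106)), (271, np.int64(88)), (272, np.int64(80)), (273, np.int64(77)), (274, np.int64(77)), (275, np.int64(73)), (276, np.int64(72)), (277, np.int64(76)), (278, np.int64(70)), (279, np.int64(81)), (280, np.int64(107)), (281, np.int64(148))]
cols 378-418 row 256 [(378, np.int64(208)), (379, np.int64(209)), (380, np.int64(208)), (381, np.int64(207)),
[... 292 characters left out ...]
 np.int64(166)), (396, np.int64(166)), (397, np.int64(166)), (398, np.int64(165)), (399, np.int64(163)), (400, np.int64(162)), (401, np.int64(163)), (402, np.int64(166)), (403, np.int64(170)), (404, np.int64(169)), (405, np.int64(168)), (406, np.int64(166)), (407, np.int64(164)), (408, np.int64(161)), (409, np.int64(155)), (410, np.int64(150)), (411, np.int64(148)), (412, np.int64(154)), (413, np.int64(177)), (414, np.int64(175)), (415, np.int64(158)), (416, np.int64(159)), (417, np.int64(160))]
(0.4222, -0.1955) 0.037 [383.2 243.7] [414.7 261.5]
(0.4222, -0.1955) 0 [381.8 261.4] [412.7 279.7]
(0.4222, -0.1885) 0.037 [382.  245.8] [413.7 263.9]
(0.4222, -0.1885) 0 [380.6 263.7] [411.7 282.1]
```

The cup rim in the side view (rows 244–261) agrees with the top-view position. The nozzle is within about 2 mm of centre, the valve is open and the robot is clear of everything. Handing in.

```bash
python3 -c "
from station import *
print(finish_job())"
```

```text
the job is handed in; nothing more can be done
None
```

I handed the job in at 18.5 s: the nozzle was pushed to within about 2 mm of the steel cup's centre, then the valve lever was pushed to its open stop, with no contact seen with the cup or vials.

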